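# Slide the top glass plate out of the sprung dispenser and lay it on the levelling table

### The job

Press closed fingertips on the top glass plate in the dispenser only until the sprung stack just gives, and slide the plate out of the mouth until it sticks out far enough to be held by its long edges; never press so hard that the plates could scratch one another, and leave the lower plates in the dispenser. Then grip that plate by its long edges, draw it right out, and set it down gently, lying flat on the raised block of the levelling table inside the four corner guides. Let go of it there and leave the other things on the bench where they are.

Things in the scene. Friction and masses are not known exactly. Their poses are not given: they have to be found in the camera images.
- magazine: Glass plate dispenser, fixed: sheet-metal box 120 x 68.5 x 69 mm (x, y, z) on a grey base 136 x 88 x 10 mm. Origin: centre of its underside, z up. Its mouth faces its own -x; plates leave that way. Closed side and rear walls. Four plates lie flat on one another at x = y = 0, 1.2 mm play at the sides. Before the mouth nothing stands above z = 10 mm.
- mag_window (a point): Centre of the stack's exposed upper face as found, at dispenser (0, 0, 66) mm. The glass is open from above over y = -25 to 25, x = -56 to 56 mm. Drag it out by closed fingertips pressed on it until the sprung stack just gives, at about 7 N (6.3 to 7.7), and no further: under about 6 N they slip, 0.6 mm on the floor meets its stop, and over 15 N on the stack the plates scratch one another.
- mag_lip (a point): Middle of the left (+y) lip's inner edge, underside, at dispenser (0, 25, 66) mm; a lip 3 mm thick runs along each long side over the glass. A sprung floor presses the stack up against the lips with about 7 N; pushed harder it yields 0.6 mm and is then hard on its stop (the dispenser is full). Friction about 0.12 of glass on glass and metal, 1.0 of fingertips on its upper face. Once the top plate is out, the rest rises 6 mm: normal.
- mag_sill (a point): Middle of the sill across the mouth, at dispenser (-58, 0, 58) mm: 4 mm thick (x), top 58 mm up, cut lower in its middle 22 mm. It holds the lower plates back; the top plate passes 2 mm above it. A plate sticking out 45 to 55 mm can be gripped across its 56 mm width, 20 to 30 mm behind its leading edge, and drawn straight out along the dispenser's -x.
- plate_top: The top plate, the one to be moved: one of the glass plates, ground (pale, greenish, matt) glass, 110 x 56 x 6 mm (x, y, z), about 90 g. Origin: centre of its underside; x along its length, z up. Starts with its origin at dispenser (0, 0, 60) mm.
- plate_2: The plate directly below the top one, to stay in the dispenser: one of the glass plates, ground (pale, greenish, matt) glass, 110 x 56 x 6 mm (x, y, z), about 90 g. Origin: centre of its underside; x along its length, z up
- plate_3: Third plate from the top, to stay: one of the glass plates, ground (pale, greenish, matt) glass, 110 x 56 x 6 mm (x, y, z), about 90 g. Origin: centre of its underside; x along its length, z up
- plate_4: Lowest plate, to stay: one of the glass plates, ground (pale, greenish, matt) glass, 110 x 56 x 6 mm (x, y, z), about 90 g. Origin: centre of its underside; x along its length, z up
- casting_bed: Levelling table, fixed: black base plate 164 x 124 mm (x, y), top at z = 30 mm, on three levelling screws (heads up to z = 35 mm at (-71, -50), (-71, 50), (71, 0) mm), round bubble level 6 mm high near (66, 45). Raised aluminium block in the middle, 104 x 42 mm, top at z = 44 mm; four white corner guides. Origin: centre under it at bench level, z up.
- bed_seat (a point): Centre of the top face of the table's raised block, 44 mm above the bench, axes as the table's. The plate's origin comes here, its length along x (either way round); its long edges then stand out 7 mm beyond the block, 14 mm above the base plate.
- bed_guide (a point): Inner corner of one of the four L-shaped guides, at table (57.5, 30.5, 48) mm; the others mirror it. Their tops are at z = 48 mm; they leave the plate 2.5 mm of play on every side. Along the long sides they cover only |x| over 49.5 mm, so fingers have room beside the plate at smaller |x|, down to the base at z = 30 mm.
- timer: Bystander: small white countdown timer, 62 x 62 x 18 mm; stands loose on the bench, leave it alone. Origin: centre of its underside
- bottle: Bystander: clear reagent bottle with an orange cap, 56 mm across, 113 mm tall; stands loose on the bench, leave it alone. Origin: centre of its underside
- carton: Bystander: small white and blue carton, 56 x 80 x 60 mm; stands loose on the bench, leave it alone. Origin: centre of its underside
- beaker: Bystander: clear empty beaker, 63 mm across, 75 mm tall; stands loose on the bench, leave it alone. Origin: centre of its underside
There are look-alikes about, which are no part of the job. What is shaped like the plate_top but red or yellow is not meant.

How it is judged (in metres and radians):
On the way, in this order (a step that is already met when the one before it is completed fails the run):
1. the top plate has been slid at least 35 mm out of the mouth, still lying on the stack, the lower plates in place (x of plate_top in the frame of magazine between -0.1 and -0.035 m and y of plate_top in the frame of magazine between -0.006 and 0.006 m and angle between plate_top's own z axis and vertical below 0.06 rad and x of plate_2 in the frame of magazine between -0.004 and 0.004 m and y of plate_2 in the frame of magazine between -0.004 and 0.004 m and x of plate_3 in the frame of magazine between -0.004 and 0.004 m and y of plate_3 in the frame of magazine between -0.004 and 0.004 m and x of plate_4 in the frame of magazine between -0.004 and 0.004 m and y of plate_4 in the frame of magazine between -0.004 and 0.004 m), for 0.2 s.
2. the top plate is clear of the dispenser, the lower plates in place (x of plate_top in the frame of magazine below -0.12 m and height (world z) of plate_top above 0.045 m and x of plate_2 in the frame of magazine between -0.004 and 0.004 m and y of plate_2 in the frame of magazine between -0.004 and 0.004 m and x of plate_3 in the frame of magazine between -0.004 and 0.004 m and y of plate_3 in the frame of magazine between -0.004 and 0.004 m and x of plate_4 in the frame of magazine between -0.004 and 0.004 m and y of plate_4 in the frame of magazine between -0.004 and 0.004 m), for 0.1 s.
At the end, for the whole second after the job is handed in: The top plate lies at rest, flat (0.03 rad), on the levelling table's block: centre within 5 mm in plan, underside within 2 mm of the block's top, lengthwise along the table within 0.07 rad; the other three plates are still in the dispenser, within 4 mm of its centre line both ways (horizontal distance between plate_top and bed_seat below 0.005 m and z of plate_top in the frame of bed_seat between -0.002 and 0.002 m and angle between the x axis of plate_top and the x axis of casting_bed, either way round below 0.07 rad and angle between plate_top's own z axis and vertical below 0.03 rad and linear speed of plate_top below 0.02 m/s and x of plate_2 in the frame of magazine between -0.004 and 0.004 m and y of plate_2 in the frame of magazine between -0.004 and 0.004 m and x of plate_3 in the frame of magazine between -0.004 and 0.004 m and y of plate_3 in the frame of magazine between -0.004 and 0.004 m and x of plate_4 in the frame of magazine between -0.004 and 0.004 m and y of plate_4 in the frame of magazine between -0.004 and 0.004 m); the robot touches nothing.
It fails at once if the stack is pressed with more than 15 N (force between the top plate and the one below it) (contact force between plate_top and plate_2 above 15 N).
It fails at once if a lower plate is shifted more than 6 mm along or across the dispenser (not (x of plate_2 in the frame of magazine above -0.006 m) or not (x of plate_2 in the frame of magazine below 0.006 m) or not (y of plate_2 in the frame of magazine above -0.006 m) or not (y of plate_2 in the frame of magazine below 0.006 m) or not (x of plate_3 in the frame of magazine above -0.006 m) or not (x of plate_3 in the frame of magazine below 0.006 m) or not (y of plate_3 in the frame of magazine above -0.006 m) or not (y of plate_3 in the frame of magazine below 0.006 m) or not (x of plate_4 in the frame of magazine above -0.006 m) or not (x of plate_4 in the frame of magazine below 0.006 m) or not (y of plate_4 in the frame of magazine above -0.006 m) or not (y of plate_4 in the frame of magazine below 0.006 m)).
It fails at once if the plate is dropped on the levelling table: it comes down faster than 0.4 m/s within 30 mm of the block (horizontal distance between plate_top and bed_seat below 0.05 m and z of plate_top in the frame of bed_seat below 0.03 m and linear speed of plate_top above 0.4 m/s).
It fails at once if a bystander (timer, bottle, carton, beaker) is moved more than 20 mm (distance of any of timer, bottle, carton, beaker from where it was at the start of the episode above 0.02 m).
It also fails if it takes over 64 s, if anything falls off the work surface, if the arm or the gripper's body presses on something with over 40 N, if the wrist force passes 120 N, or if a joint passes its speed limit or range.

### The arm

A 6-joint arm with a two-finger parallel gripper is mounted at the origin on a cart in front of the work surface, level with it; the furniture and walls round the work are solid. World frame = base frame: x ahead of the robot, y to its left, z up, the work surface at z = 0. Lengths are in mm, angles in degrees, forces in N, time in s.
With the tool pointing down it reaches from about 350 to 775 mm from the base axis. Payload 5.5 kg.
Tool frame: the origin (TCP) lies midway between the tips of the shut fingers; the grasp point (between the pads) lies 19 mm behind it; z points along the fingers, y is the line along which they close (so a half turn about z gives the same grasp; the last joint's range is limited). The gripper opens to 85 mm and grips with 20 to 120 N. Pads are 22 mm wide; open, the fingers measure 114 mm over their backs; the gripper's body (76 mm by 85 mm) begins 54 mm behind the grasp point. The pads swing forward as they close: fully open they stand 13 mm farther back than shut.
Start: joints at [60.699, 17.945, 2.641, 74.691, 0, 82.002], TCP at [208.921, 535.746, 231.323] pointing down, gripper open.
Joint ranges: [-158.12, 158.12], [-49.38, 96.58], [-58.88, 72.47], [-126.05, 133.96], [-84.25, 85.87], [-180, 180]. Speed limits (degrees/s): [147.25, 147.25, 180, 180, 180, 180].

### API

Orientations are given as [roll, pitch, yaw] about the fixed x, y, z axes, in that order (R = Rz(yaw) Ry(pitch) Rx(roll)).
In Python, from workcell import env gives the robot as it stands.
- The arm moves only by the tool drive_tool, never from a script. Its argument "rows" is a list that holds one entry, the list of rows, each a list of 7 numbers: the shift along the tool's x, y, z each as a share of 0.4 m, from -1 to 1, then the turn, a rotation vector about the tool's x, y, z each as a share of 45 degrees, from -1 to 1, then the closure in counts, from 0 (fully open) to 255 (shut). A call has 1 to 5 rows; each row shifts and turns the commanded pose from where the row before left it, along the tool's axes as they then stand; what a row does not reach is not made up. A row lasts 1/10 s, in which the tool goes at most 50 mm and 8.59 degrees, less where a joint would pass 70% of its speed; a pose out of reach is approached as far as the arm can. A call with a number of a shift or a turn outside -1 to 1 is refused whole. A call with a gripper value outside its range is refused whole. The fingers move at their own pace and stop on an object; the grip force is fixed at half the most. Time passes only in rows, so rows that do not move let the fingers close. It gives the time, the measured TCP pose, the force, the opening and the grip force at its end, in the units of the state.
- env.state(): the state, without advancing time (a new reading comes with each control period).
- env.get_image(name): name is "scene" or "top"; returns a dict with "image" (400x640x3 uint8, blue, green, red), "fov_y" (degrees; the focal length in pixels is half the picture's height over the tangent of half this angle, whatever the lens; pixels are square), "cx", "cy" (the principal point, pixels), "dist" ([k1, k2, p1, p2, k3] as OpenCV has them; the pictures are not rectified), "camera_from_world" (4x4, takes a point from world to camera coordinates). Camera axes: x right, y down, z forward; pixel columns grow to the right and rows downward; lengths in mm; the calibration is good to about 2 mm. A picture is of the moment at which its call begins. There is no depth.
- env.close_job(): hands the job in; it is judged then, once.
Trained networks look in a picture, given as the dict that the camera call returned (one of the last four; its "shot" number tells which), for a name from the list of things; names that differ only in an ending like _2 or _b are one class to them, and where a whole thing is asked for, a point or a joint stands for the part that bears it (a point fixed in the world has none). Each returns a list of dicts, best first, with "p" (0 to 1); they miss things now and then, are a little off and sometimes report something else, mostly with a low value. They report only what shows in the picture. A call takes as long as a camera call. They do not tell look-alikes from the thing itself.
- env.find_in(picture, name): "rect" ([left, top, right, bottom] in pixels, round what is visible of it).
- env.silhouettes(picture, name): "mask" (400x640 bool, what is visible of it) and "rect" ([left, top, right, bottom] in pixels, round what is visible of it).
- env.landmark_of(picture, name): "at" ([column, row] in pixels: a listed point, or the origin of a listed thing).
The state is a dict: "t": time; "joints": joint angles; "dq": joint speeds; "effort": joint torques, N m; "tool_pos": TCP position; "ee_rot": TCP orientation; "wrist_force": force on the tool from outside, world axes, zero at the start; "torque": the same for the moment, N m; "grip_width": opening from 0.0 (shut) to 1.0 (fully open); "grasp_force": force on a finger pad.
Only numpy, scipy, OpenCV 4.12 (cv2) and the standard library are available. Lean on these libraries where they do the work, as an engineer would, in place of code of your own. Each camera call takes 0.05 s, during which the arm holds its last target. There are 200 camera calls.

## Working session

There is one attempt and no reset: what is moved stays moved. The work goes in short steps, Python scripts to look and compute and a tool call to move; the robot and the scene stay as the last step left them, time stands still between calls to the robot, and variables do not carry over. Pictures are saved under pics/ and viewed, at most 10 in all, crops included, and the job is handed in when it is done.

Besides the shell and the picture viewer there is one more tool, called by a JSON object that holds its "fn" and its "kwargs". drive_tool: Moves the arm, as the interface text tells. Its arguments: {"type":"object","properties":{"rows":{"type":"array","items":{"type":"array","items":{"type":"array","items":{"type":"number"}}}}},"required":["rows"]}

```bash
mkdir -p pics; ls; cat > h.py <<'E'
import numpy as np, cv2
from workcell import env
def K(p):
    f=200/np.tan(np.radians(p["fov_y"])/2)
    return np.array([[f,0,p["cx"]],[0,f,p["cy"]],[0,0,1.]])
def ray(p,px,z):
    u=cv2.undistortPoints(np.array([[px]],float),K(p),np.array(p["dist"],float))[0,0]
    T=np.array(p["camera_from_world"]);R,t=T[:3,:3],T[:3,3]
    o=-R.T@t;d=R.T@np.array([u[0],u[1],1]);return o+d*(z-o[2])/d[2]
def proj(p,X):
    T=np.array(p["camera_from_world"])
    return cv2.projectPoints(np.array(X,float).reshape(-1,1,3),cv2.Rodrigues(T[:3,:3])[0],T[:3,3],K(p),np.array(p["dist"],float))[0][:,0]
E
python3 - <<'E'
from h import *
print(env.state())
for n in("scene","top"):
    p=env.get_image(n);cv2.imwrite(f"pics/{n}0.png",p["image"])
    T=np.array(p["camera_from_world"]);print(n,p["fov_y"],-T[:3,:3].T@T[:3,3],p["dist"])
    for k,z in(("mag_window",66),("mag_lip",66),("mag_sill",58),("bed_seat",44),("bed_guide",48),("magazine",0),("casting_bed",0),("plate_top",60)):
        for r in env.landmark_of(p,k)[:5]:print(k,np.round(r["at"],1),round(r["p"],2),ray(p,r["at"],z).round(1))
E
```

```text
pics
{'t': 0.0, 'joints': array([6.06997474e+01, 1.79907835e+01, 2.57789219e+00, 7.46895155e+01,
       1.14701104e-04, 8.20033781e+01]), 'dq': array([-0.10509342,  0.03524807, -0.01800593, -0.09730005,  0.0307034 ,
        0.00856125]), 'effort': array([-4.18797072e-05, -4.80621314e+01,  2.98536354e+01,  1.94122188e-02,
       -2.03210511e-04,  2.13411880e-05]), 'tool_pos': array([208.64991458, 535.27720686, 230.41560108]), 'ee_rot': array([-1.79898605e+02, -1.43598600e-02,  1.58696356e+02]), 'wrist_force': array([ 0.40413085, -0.95164097,  0.19043215]), 'torque': array([-0.01457986,  0.03237254, -0.02439777]), 'grasp_force': 0.0, 'grip_width': 0.9996127921494227}
scene 51.76753013208195 [-135.86396683 -388.42620172  946.45222663] [0.00817466 0.         0.         0.         0.        ]
mag_window [268.7 170.2] 0.86 [564.7 199.8  66. ]
mag_window [270.8 182.2] 0.15 [525.5 165.8  66. ]
mag_lip [258.4 171.1] 0.96 [546.4 225.2  66. ]
mag_sill [260.2 188.5] 0.97 [495. 184.  58.]
bed_guide [384.7 196. ] 0.67 [ 652. -147.   48.]
magazine [267.9 185.1] 0.84 [560.  208.3   0. ]
magazine [38
[... 261 characters left out ...]
36.9] 0.6 [319.2 133.9  60. ]
plate_top [260.8 184.9] 0.27 [506.5 189.5  60. ]
top 56.42500186426951 [ 439.98471614  -10.47012903 1239.74160135] [-0.06094715  0.          0.          0.          0.        ]
mag_window [261.2 196. ] 0.84 [555.8 194.2  66. ]
mag_lip [252.8 196.5] 0.91 [554.2 221.1  66. ]
mag_sill [260.3 215.7] 0.83 [493.6 197.3  58. ]
bed_guide [364.1 170.8] 0.85 [ 640.3 -134.5   48. ]
magazine [265.2 198.1] 0.87 [555.3 192.1   0. ]
magazine [263.  212.3] 0.41 [507.6 198.7   0. ]
casting_bed [376.9 188.2] 0.63 [ 589.6 -181.9    0. ]
plate_top [308.1 207.7] 0.83 [519.5  45.1  60. ]
plate_top [272.2 257.9] 0.81 [360.8 157.   60. ]
plate_top [259.6 202.5] 0.76 [535.6 200.   60. ]
```

```bash
python3 - <<'E'
import cv2
a=cv2.imread("pics/top0.png");b=cv2.imread("pics/scene0.png")
cv2.imwrite("pics/t1.png",cv2.resize(a[130:310,220:460],None,fx=3.3,fy=3.3,interpolation=2))
cv2.imwrite("pics/s1.png",cv2.resize(b[120:320,210:470],None,fx=3,fy=3,interpolation=2))
E
```

```text
(no output)
```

View pics/t1.png

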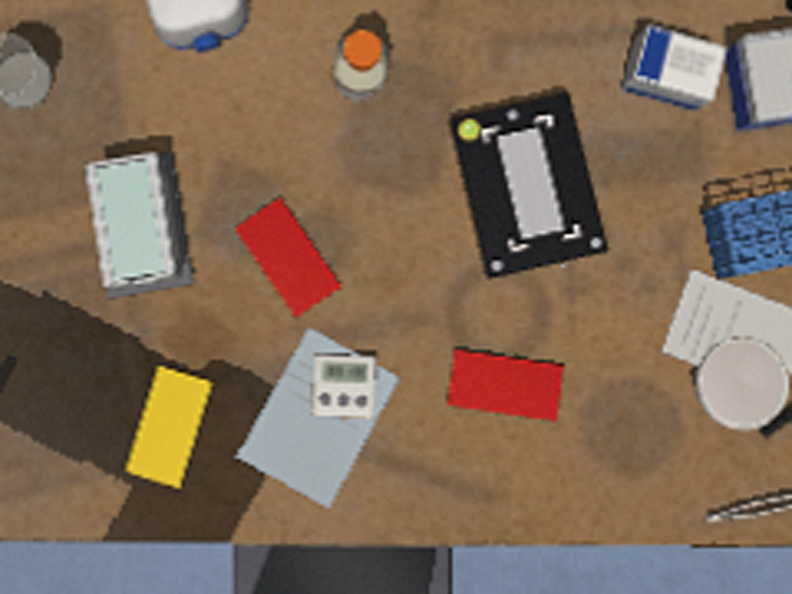

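View pics/s1.png

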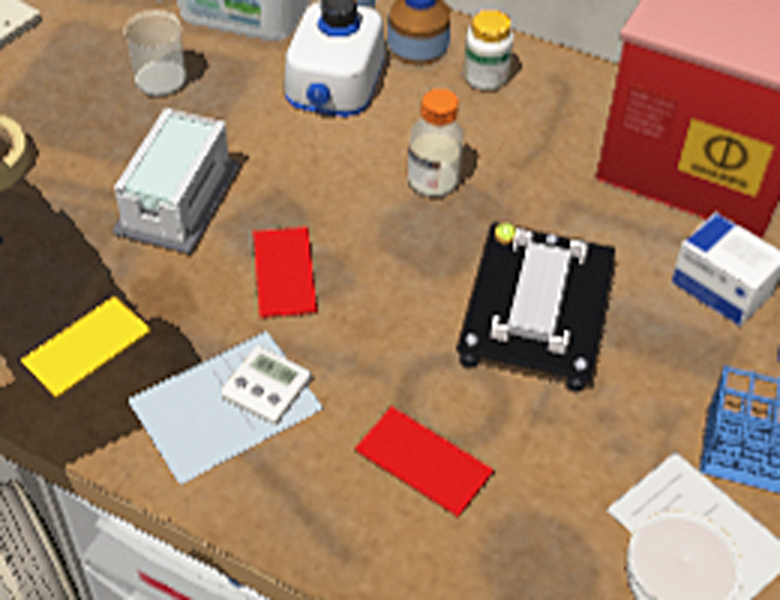

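The two views agree. The dispenser (top view, about 262,196 px) has its mouth facing the robot, and the bed is at about (380,185) px with its length roughly along world x. Next I'll fit the poses.

```bash
cat > fit.py <<'E'
from h import *
from scipy.optimize import minimize
from scipy.spatial.transform import Rotation as Rn
def box(lx,ly,z0,z1,cx=0,cy=0):return np.array([[cx+a*lx/2,cy+b*ly/2,z] for a in(-1,1) for b in(-1,1) for z in(z0,z1)])
def place(q,B):
    c,s=np.cos(q[2]),np.sin(q[2]);return np.c_[q[0]+c*B[:,0]-s*B[:,1],q[1]+s*B[:,0]+c*B[:,1],B[:,2]]
S=8
def render(p,q,boxes,win):
    x0,y0,x1,y1=win;im=np.zeros(((y1-y0)*S,(x1-x0)*S),np.uint8)
    for B in boxes:
        h=cv2.convexHull(((proj(p,place(q,B))-[x0,y0]+.5)*S).astype(np.float32))
        cv2.fillConvexPoly(im,np.round(h).astype(np.int32),255)
    return cv2.resize(im,(x1-x0,y1-y0),interpolation=cv2.INTER_AREA)/255.
def fit(obs,boxes,q0):
    def cost(q):
        return sum(np.abs(render(p,[q[0],q[1],q[2]/100],boxes,w)-m[w[1]:w[3],w[0]:w[2]]).sum()/m.sum() for p,m,w in obs)
    x0=np.array([q0[0],q0[1],q0[2]*100])
    r=minimize(cost,x0,method="Nelder-Mead",options=dict(initial_simplex=x0+np.array([[0,0,0],[6,0,0],[0,6,0],[0,0,6]])))
    return [r.x[0],r.x[1],r.x[2]/100],r.fun
def win(m):
    y,x=np.where(m);return max(x.min()-8,0),max(y.min()-8,0),min(x.max()+9,640),min(y.max()+9,400)
E
cat > m1.py <<'E'
from fit import *
ps=[env.get_image(n) for n in("top","scene")]
MB=[box(120,68.5,0,69),box(136,88,0,10)]
WB=[box(104,42,44,44.01)]
om=[];ob=[]
for p in ps:
    m=env.silhouettes(p,"magazine")[0]["mask"].astype(float);om.append((p,m,win(m)))
    s=env.silhouettes(p,"casting_bed")[0]["mask"]
    g=p["image"].astype(float);v=g.mean(2)
    n,l,st,c=cv2.connectedComponentsWithStats(((v>115)&s).astype(np.uint8),connectivity=4)
    k=1+np.argmax(st[1:,4]);m=(l==k).astype(float);print("block area",m.sum(),s.sum(),v[l==k].mean());ob.append((p,m,win(m)))
for nm,o,B,q0 in(("mag",om,MB,(556,195,.1)),("block",ob,WB,(590,-184,.2))):
    for t,oo in(("top",o[:1]),("scene",o[1:]),("both",o)):
        q,f=fit(oo,B,q0);print(nm,t,np.round(q[:2],1),round(np.degrees(q[2]),2),round(f,3))
E
python3 m1.py
```

```text
block area 415.0 1881 178.6064257028112
block area 632.0 2051 208.34229957805908
mag top [555.2 200.5] 9.03 1.106
mag scene [555.2 202.1] 9.95 0.637
mag both [555.3 202.2] 10.03 1.749
block top [ 595.2 -186.2] 12.35 0.056
block scene [ 594.4 -187.1] 13.29 0.338
block both [ 595.1 -186.6] 13.21 0.394
```

```bash
cat > m2.py <<'E'
from fit import *
ps=[env.get_image(n) for n in("top","scene")]
MB=[box(120,68.5,0,69),box(136,88,0,10)]
GB=[box(112,50,67.5,67.51)]
om=[];og=[]
for p in ps:
    for r in env.silhouettes(p,"magazine"):print(r["p"],np.round(r["rect"]),r["mask"].sum())
    w=(225,160,300,235) if p is ps[0] else (240,145,300,210)
    g=p["image"].astype(float);B,G,R=g[...,0],g[...,1],g[...,2]
    m=((G-R)>10)&(G>120);k=np.zeros_like(m);k[w[1]:w[3],w[0]:w[2]]=1;m&=k
    n,l,st,c=cv2.connectedComponentsWithStats(m.astype(np.uint8),connectivity=4)
    m=(l==1+np.argmax(st[1:,4])).astype(float);print("glass",m.sum());og.append((p,m,win(m)))
    q,f=fit(og[-1:],GB,(556,197,.1));print(np.round(q[:2],1),np.degrees(q[2]).round(2),f)
    v=cv2.resize(p["image"],None,fx=6,fy=6,interpolation=2)
    def dr(q,B,c):
        h=cv2.convexHull(((proj(p,place(q,B))+.5)*6-.5).astype(np.float32));cv2.polylines(v,[np.round(h).astype(int)],True,c,1)
    dr(q,GB[0],(0,0,255))
    for b in MB+[box(120,68.5,69,69.01)]:dr(q,b,(255,0,255))
    qb=(595,-186.6,np.radians(12.8))
    for b in (box(104,42,44,44.01),box(164,124,30,30.01)):dr(qb,b,(0,0,255))
    t=p is ps[0]
    a=v[160*6:226*6,235*6:295*6] if t else v[140*6:206*6,240*6:300*6]
    b=v[150*6:216*6,350*6:412*6] if t else v[190*6:256*6,356*6:418*6]
    cv2.imwrite(f"pics/ov{int(t)}.png",np.hstack([a,b]))
E
python3 m2.py
```

```text
0.85 [248. 175. 279. 220.] 492
glass 535.0
[555.2 201.5] 10.25 0.057240241891148985
0.76 [249. 154. 290. 202.] 878
glass 460.0
[552.  202.1] 10.19 0.11875532821824382
```

View pics/ov1.png

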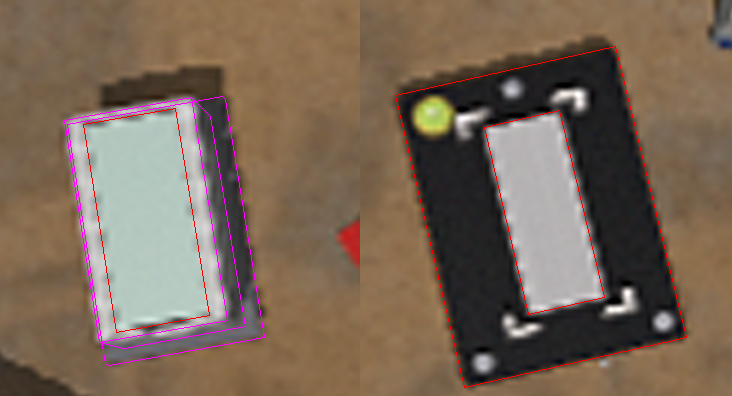

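View pics/ov0.png

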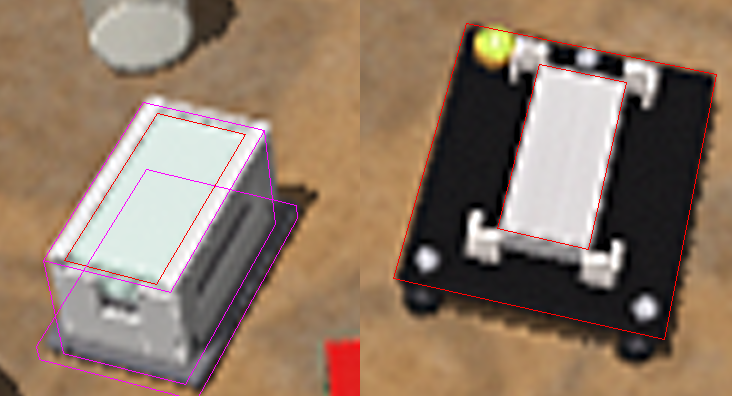

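Both fits sit well on the pictures: the bed is at (595, -186.6) with yaw 12.8°, and the dispenser is at about (554, 201.5) with yaw 10.2°. The tool yaw needs to be about 190.2°, a turn of -31.5° about tool z. I'll turn first and close the fingers.

{"fn": "drive_tool", "kwargs": {"rows": [[[0, 0, 0, 0, 0, -0.175, 255], [0, 0, 0, 0, 0, -0.175, 255], [0, 0, 0, 0, 0, -0.175, 255], [0, 0, 0, 0, 0, -0.175, 255], [0, 0, 0, 0, 0, 0, 255]]]}}

```text
t: 1.9
tool_pos: [208.9, 535.7, 231.3]
ee_rot: [180.0, 0.0, -169.8]
wrist_force: [-0.4, 0.5, -0.0]
grip_width: 0.147
grasp_force: 0.0
```

```bash
cat > go.py <<'E'
import sys
from h import *
from scipy.spatial.transform import Rotation as Rn
t=np.array(list(map(float,sys.argv[1:4])));yaw=float(sys.argv[4])
s=env.state();R=Rn.from_euler("xyz",s["ee_rot"],degrees=True)
d=R.inv().apply(t-s["tool_pos"])
dr=(R.inv()*Rn.from_euler("xyz",[180,0,yaw],degrees=True)).as_rotvec(degrees=True)
print("t",s["t"],"pos",s["tool_pos"].round(2),"rot",s["ee_rot"].round(2),"F",s["wrist_force"].round(2),"w",round(s["grip_width"],3),"g",s["grasp_force"])
print("tool mm",d.round(2),"share",(d/400).round(4),"rot share",(dr/45).round(4),"len",np.linalg.norm(d).round(1))
E
python3 go.py 578.6 205.9 90 190.2
```

```text
t 1.9 pos [208.92 535.75 231.31] rot [ 180.      0.   -169.78] F [-0.36  0.48 -0.03] w 0.147 g 0.0
tool mm [-305.3 -390.2  141.3] share [-0.7633 -0.9755  0.3533] rot share [0.0001 0.0001 0.0004] len 515.2
```

{"fn": "drive_tool", "kwargs": {"rows": [[[-0.076, -0.097, 0, 0, 0, 0, 255], [-0.076, -0.097, 0, 0, 0, 0, 255], [-0.076, -0.097, 0, 0, 0, 0, 255], [-0.076, -0.097, 0, 0, 0, 0, 255], [-0.076, -0.097, 0, 0, 0, 0, 255]]]}}

```text
t: 2.4
tool_pos: [394.1, 370.4, 231.5]
ee_rot: [180.0, 0.0, -170.0]
wrist_force: [0.8, 0.5, 0.0]
grip_width: -0.0
grasp_force: 0.0
```

{"fn": "drive_tool", "kwargs": {"rows": [[[-0.076, -0.097, 0, 0, 0, 0, 255], [-0.076, -0.097, 0, 0, 0, 0, 255], [-0.076, -0.097, 0, 0, 0, 0, 255], [-0.076, -0.097, 0, 0, 0, 0, 255], [-0.076, -0.097, 0, 0, 0, 0, 255]]]}}

```text
t: 2.9
tool_pos: [578.2, 206.1, 231.5]
ee_rot: [180.0, 0.0, -170.0]
wrist_force: [0.2, 0.9, -0.8]
grip_width: 0.004
grasp_force: 0.0
```

```bash
python3 go.py 578.6 205.9 80 190.2
```

```text
t 2.9 pos [578.16 206.07 231.49] rot [ 1.7999e+02  3.0000e-02 -1.7003e+02] F [ 0.23  0.91 -0.76] w 0.004 g 0.0
tool mm [ -0.32  -0.28 151.49] share [-0.0008 -0.0007  0.3787] rot share [ 0.0003  0.0007 -0.0051] len 151.5
```

{"fn": "drive_tool", "kwargs": {"rows": [[[0, 0, 0.12, 0, 0, 0, 255], [0, 0, 0.12, 0, 0, 0, 255], [0, 0, 0.09, 0, 0, 0, 255], [0, 0, 0.03, 0, 0, 0, 255], [0, 0, 0, 0, 0, 0, 255]]]}}

```text
t: 3.4
tool_pos: [575.4, 207.4, 85.6]
ee_rot: [-180.0, -0.2, -169.9]
wrist_force: [0.3, -0.1, 0.2]
grip_width: -0.001
grasp_force: 0.0
```

```bash
python3 - <<'E'
from fit import *
for i in range(3):
    p=env.get_image("scene");s=env.state();print(s["t"],s["tool_pos"].round(2),s["wrist_force"].round(2))
v=p["image"][120:220,225:325].copy();cv2.imwrite("pics/c.png",cv2.resize(v,None,fx=5.5,fy=5.5,interpolation=2))
E
```

```text
3.45 [576.9  207.84  87.73] [ 0.12 -0.18 -0.07]
3.5 [577.99 208.14  89.1 ] [0.2  0.15 0.01]
3.55 [578.54 208.31  89.82] [ 0.09 -0.27  0.24]
```

View pics/c.png

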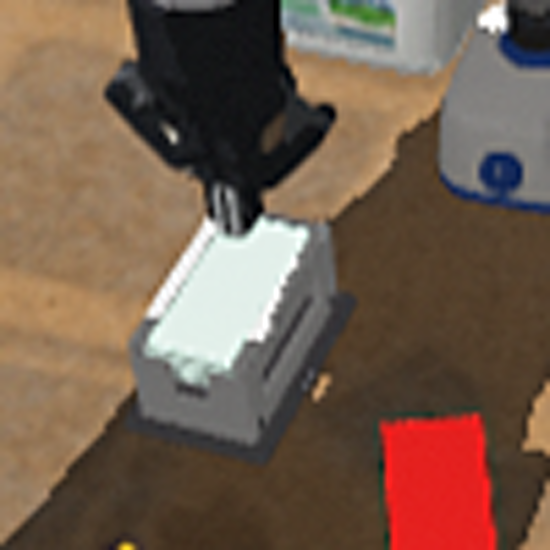

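The closed fingertips are over the plate, towards its rear, as planned. I'll correct y and lower slowly.

{"fn": "drive_tool", "kwargs": {"rows": [[[0, -0.005, 0.01, 0, 0, 0, 255], [0, 0, 0.01, 0, 0, 0, 255], [0, 0, 0.01, 0, 0, 0, 255], [0, 0, 0.005, 0, 0, 0, 255], [0, 0, 0.0, 0, 0, 0, 255]]]}}

```text
t: 4.05
tool_pos: [576.8, 205.7, 72.8]
ee_rot: [180.0, -0.0, -169.8]
wrist_force: [0.7, -0.8, -0.4]
grip_width: -0.001
grasp_force: 0.0
```

```bash
python3 go.py 578.6 205.9 67 190.2
```

```text
t 4.05 pos [576.79 205.67  72.85] rot [ 1.8000e+02 -5.0000e-02 -1.6981e+02] F [ 0.65 -0.84 -0.4 ] w -0.001 g 0.0
tool mm [-1.83 -0.09  5.85] share [-0.0046 -0.0002  0.0146] rot share [ 0.     -0.0011 -0.0001] len 6.1
```

{"fn": "drive_tool", "kwargs": {"rows": [[[0, 0, 0.0025, 0, 0, 0, 255], [0, 0, 0.0025, 0, 0, 0, 255], [0, 0, 0.0025, 0, 0, 0, 255], [0, 0, 0.0025, 0, 0, 0, 255], [0, 0, 0, 0, 0, 0, 255]]]}}

```text
t: 4.55
tool_pos: [577.1, 205.7, 69.1]
ee_rot: [180.0, -0.0, -169.8]
wrist_force: [0.2, 0.4, -0.5]
grip_width: -0.0
grasp_force: 0.0
```

{"fn": "drive_tool", "kwargs": {"rows": [[[0, 0, 0, 0, 0, 0, 255], [0, 0, 0, 0, 0, 0, 255], [0, 0, 0, 0, 0, 0, 255]]]}}

```text
t: 4.85
tool_pos: [577.2, 205.7, 69.4]
ee_rot: [180.0, 0.0, -169.8]
wrist_force: [0.1, 0.2, -0.1]
grip_width: -0.001
grasp_force: 0.0
```

{"fn": "drive_tool", "kwargs": {"rows": [[[0, 0, 0.00125, 0, 0, 0, 255], [0, 0, 0.00125, 0, 0, 0, 255], [0, 0, 0.00125, 0, 0, 0, 255], [0, 0, 0.00125, 0, 0, 0, 255], [0, 0, 0, 0, 0, 0, 255]]]}}

```text
t: 5.35
tool_pos: [577.1, 205.7, 67.2]
ee_rot: [180.0, -0.0, -169.8]
wrist_force: [-0.1, -0.2, 0.5]
grip_width: -0.001
grasp_force: 0.0
```

{"fn": "drive_tool", "kwargs": {"rows": [[[0, 0, 0.001, 0, 0, 0, 255], [0, 0, 0, 0, 0, 0, 255], [0, 0, 0, 0, 0, 0, 255]]]}}

```text
t: 5.65
tool_pos: [577.2, 205.8, 66.9]
ee_rot: [180.0, 0.0, -169.8]
wrist_force: [0.5, -0.4, 0.6]
grip_width: -0.001
grasp_force: 0.0
```

{"fn": "drive_tool", "kwargs": {"rows": [[[0, 0, 0.001, 0, 0, 0, 255], [0, 0, 0, 0, 0, 0, 255], [0, 0, 0, 0, 0, 0, 255]]]}}

```text
t: 5.95
tool_pos: [577.1, 205.7, 66.5]
ee_rot: [180.0, -0.0, -169.8]
wrist_force: [-0.7, -0.3, -0.1]
grip_width: 0.0
grasp_force: 0.0
```

{"fn": "drive_tool", "kwargs": {"rows": [[[0, 0, 0.001, 0, 0, 0, 255], [0, 0, 0, 0, 0, 0, 255], [0, 0, 0, 0, 0, 0, 255]]]}}

```text
t: 6.25
tool_pos: [577.2, 205.7, 66.1]
ee_rot: [180.0, 0.0, -169.8]
wrist_force: [-0.1, 0.0, 0.4]
grip_width: 0.006
grasp_force: 0.0
```

{"fn": "drive_tool", "kwargs": {"rows": [[[0, 0, 0.0005, 0, 0, 0, 255], [0, 0, 0, 0, 0, 0, 255], [0, 0, 0, 0, 0, 0, 255]]]}}

```text
t: 6.55
tool_pos: [577.2, 205.8, 66.1]
ee_rot: [180.0, 0.0, -169.8]
wrist_force: [-0.7, -0.1, 2.9]
grip_width: 0.0
grasp_force: 1.1
```

{"fn": "drive_tool", "kwargs": {"rows": [[[0, 0, 0.0005, 0, 0, 0, 255], [0, 0, 0, 0, 0, 0, 255], [0, 0, 0, 0, 0, 0, 255]]]}}

```text
t: 6.85
tool_pos: [577.2, 205.8, 66.0]
ee_rot: [180.0, 0.0, -169.8]
wrist_force: [-2.0, -0.4, 5.0]
grip_width: 0.003
grasp_force: 2.6
```

```bash
python3 go.py 577 206 66 190.2
```

```text
t 6.85 pos [577.2  205.76  66.04] rot [ 1.800e+02  2.000e-02 -1.698e+02] F [-2.02 -0.35  4.99] w 0.003 g 2.5683775171637535
tool mm [0.15 0.27 0.04] share [0.0004 0.0007 0.0001] rot share [0.0001 0.0004 0.    ] len 0.3
```

{"fn": "drive_tool", "kwargs": {"rows": [[[0, 0, 0.0005, 0, 0, 0, 255], [0, 0, 0, 0, 0, 0, 255], [0, 0, 0, 0, 0, 0, 255]]]}}

```text
t: 7.15
tool_pos: [577.5, 205.8, 66.0]
ee_rot: [180.0, 0.1, -169.8]
wrist_force: [-0.6, -0.8, 5.0]
grip_width: -0.001
grasp_force: 2.9
```

{"fn": "drive_tool", "kwargs": {"rows": [[[0, 0, 0.0004, 0, 0, 0, 255], [0, 0, 0, 0, 0, 0, 255], [0, 0, 0, 0, 0, 0, 255]]]}}

```text
t: 7.45
tool_pos: [577.7, 205.9, 66.0]
ee_rot: [180.0, 0.1, -169.8]
wrist_force: [-1.2, -1.0, 5.9]
grip_width: 0.002
grasp_force: 3.1
```

```bash
python3 go.py 577 206 66 190.2
```

```text
t 7.45 pos [577.66 205.87  66.01] rot [ 1.7999e+02  8.0000e-02 -1.6980e+02] F [-1.16 -0.97  5.87] w 0.002 g 3.103264877863694
tool mm [0.62 0.25 0.01] share [0.0016 0.0006 0.    ] rot share [ 0.0002  0.0017 -0.    ] len 0.7
```

{"fn": "drive_tool", "kwargs": {"rows": [[[0, 0, 0.0005, 0, 0, 0, 255], [0, 0, 0, 0, 0, 0, 255], [0, 0, 0, 0, 0, 0, 255]]]}}

```text
t: 7.75
tool_pos: [577.9, 205.9, 66.0]
ee_rot: [180.0, 0.1, -169.8]
wrist_force: [-1.1, -0.5, 5.3]
grip_width: 0.003
grasp_force: 3.4
```

{"fn": "drive_tool", "kwargs": {"rows": [[[0, 0, 0.0005, 0, 0, 0, 255], [0, 0, 0, 0, 0, 0, 255], [0, 0, 0, 0, 0, 0, 255]]]}}

```text
t: 8.05
tool_pos: [577.9, 205.9, 65.9]
ee_rot: [180.0, 0.1, -169.8]
wrist_force: [-1.5, 0.2, 7.2]
grip_width: 0.0
grasp_force: 3.6
```

```bash
python3 go.py 577 206 66 190.2
```

```text
t 8.05 pos [577.94 205.92  65.88] rot [ 1.7999e+02  1.1000e-01 -1.6980e+02] F [-1.54  0.17  7.18] w 0.0 g 3.5521080996841192
tool mm [ 0.91  0.24 -0.12] share [ 0.0023  0.0006 -0.0003] rot share [ 0.0002  0.0025 -0.    ] len 1.0
```

{"fn": "drive_tool", "kwargs": {"rows": [[[0, 0, 0.0004, 0, 0, 0, 255], [0, 0, 0, 0, 0, 0, 255], [0, 0, 0, 0, 0, 0, 255]]]}}

```text
t: 8.35
tool_pos: [578.0, 205.9, 65.7]
ee_rot: [180.0, 0.1, -169.8]
wrist_force: [-1.7, -0.2, 6.9]
grip_width: 0.001
grasp_force: 3.6
```

{"fn": "drive_tool", "kwargs": {"rows": [[[0.001, 0, 0, 0, 0, 0, 255], [0.0015, 0, 0, 0, 0, 0, 255], [0.002, 0, 0, 0, 0, 0, 255], [0.002, 0, 0, 0, 0, 0, 255], [0.002, 0, 0, 0, 0, 0, 255]]]}}

```text
t: 8.85
tool_pos: [576.1, 205.6, 66.1]
ee_rot: [180.0, 0.3, -169.8]
wrist_force: [2.8, 0.3, 4.2]
grip_width: 0.003
grasp_force: 1.8
```

```bash
python3 go.py 577 206 66 190.2
```

```text
t 8.85 pos [576.12 205.58  66.11] rot [ 179.99    0.28 -169.81] F [2.84 0.27 4.17] w 0.003 g 1.8064775058883242
tool mm [-0.94  0.26  0.11] share [-0.0024  0.0007  0.0003] rot share [ 0.0003  0.0063 -0.0001] len 1.0
```

{"fn": "drive_tool", "kwargs": {"rows": [[[0.002, 0, 0.0005, 0, 0, 0, 255], [0.002, 0, 0.0003, 0, 0, 0, 255], [0.002, 0, 0, 0, 0, 0, 255]]]}}

```text
t: 9.15
tool_pos: [574.3, 205.2, 66.1]
ee_rot: [180.0, 0.3, -169.8]
wrist_force: [2.9, 0.9, 7.5]
grip_width: -0.004
grasp_force: 3.2
```

```bash
python3 go.py 577 206 66 190.2
```

```text
t 9.15 pos [574.32 205.22  66.09] rot [ 179.99    0.35 -169.81] F [2.86 0.95 7.46] w -0.004 g 3.2295287819579244
tool mm [-2.77  0.29  0.11] share [-0.0069  0.0007  0.0003] rot share [ 0.0003  0.0078 -0.0002] len 2.8
```

{"fn": "drive_tool", "kwargs": {"rows": [[[0.0025, 0, 0.0003, 0, 0, 0, 255], [0.0025, 0, 0, 0, 0, 0, 255], [0.0025, 0, 0, 0, 0, 0, 255], [0.0025, 0, 0, 0, 0, 0, 255], [0.0025, 0, 0, 0, 0, 0, 255]]]}}

```text
t: 9.65
tool_pos: [569.4, 204.3, 66.1]
ee_rot: [180.0, 0.4, -169.8]
wrist_force: [3.2, 0.5, 7.9]
grip_width: 0.0
grasp_force: 3.6
```

```bash
python3 go.py 577 206 66 190.2
```

```text
t 9.65 pos [569.42 204.35  66.06] rot [ 179.99    0.35 -169.81] F [3.19 0.46 7.91] w 0.0 g 3.5709135490469635
tool mm [-7.75  0.29  0.11] share [-0.0194  0.0007  0.0003] rot share [ 0.0003  0.0078 -0.0003] len 7.8
```

{"fn": "drive_tool", "kwargs": {"rows": [[[0.003, 0, 0, 0, 0, 0, 255], [0.003, 0, 0, 0, 0, 0, 255], [0.003, 0, 0, 0, 0, 0, 255], [0.003, 0, 0, 0, 0, 0, 255], [0.003, 0, 0, 0, 0, 0, 255]]]}}

```text
t: 10.15
tool_pos: [563.6, 203.3, 66.1]
ee_rot: [180.0, 0.4, -169.8]
wrist_force: [2.4, 0.5, 8.3]
grip_width: -0.001
grasp_force: 3.6
```

```bash
python3 go.py 577 206 66 190.2; python3 - <<'E'
from h import *
p=env.get_image("scene")
v=p["image"][130:220,225:325].copy();cv2.imwrite("pics/d.png",cv2.resize(v,None,fx=5,fy=5,interpolation=2))
E
```

```text
t 10.15 pos [563.56 203.31  66.08] rot [ 179.99    0.36 -169.81] F [2.44 0.54 8.25] w -0.001 g 3.5619788873009384
tool mm [-13.71   0.27   0.16] share [-0.0343  0.0007  0.0004] rot share [ 0.0003  0.008  -0.0002] len 13.7
```

View pics/d.png

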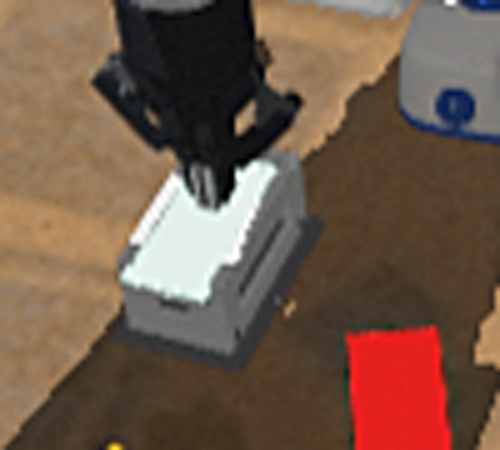

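The plate's front edge now sticks out past the mouth notch (about 175,300), so it is following the fingers. I'll keep dragging.

{"fn": "drive_tool", "kwargs": {"rows": [[[0.003, 0, 0, 0, 0, 0, 255], [0.0035, 0, 0, 0, 0, 0, 255], [0.0035, 0, 0, 0, 0, 0, 255], [0.0035, 0, 0, 0, 0, 0, 255], [0.0035, 0, 0, 0, 0, 0, 255]]]}}

```text
t: 10.7
tool_pos: [557.0, 202.2, 66.1]
ee_rot: [180.0, 0.4, -169.8]
wrist_force: [3.0, 0.7, 6.6]
grip_width: -0.004
grasp_force: 3.4
```

{"fn": "drive_tool", "kwargs": {"rows": [[[0.0035, 0, 0, 0, 0, 0, 255], [0.0035, 0, 0, 0, 0, 0, 255], [0.0035, 0, 0, 0, 0, 0, 255], [0.0035, 0, 0, 0, 0, 0, 255], [0.0035, 0, 0, 0, 0, 0, 255]]]}}

```text
t: 11.2
tool_pos: [550.2, 200.9, 66.1]
ee_rot: [180.0, 0.4, -169.8]
wrist_force: [3.4, -0.0, 6.1]
grip_width: -0.002
grasp_force: 3.3
```

```bash
python3 go.py 528.8 197 66 190.2
```

```text
t 11.2 pos [550.23 200.89  66.07] rot [ 179.99    0.38 -169.81] F [ 3.43 -0.01  6.14] w -0.002 g 3.3445856510661542
tool mm [21.78 -0.04 -0.08] share [ 0.0544 -0.0001 -0.0002] rot share [ 0.0003  0.0085 -0.0003] len 21.8
```

{"fn": "drive_tool", "kwargs": {"rows": [[[0.0035, 0, 0.0002, 0, 0, 0, 255], [0.0035, 0, 0.0002, 0, 0, 0, 255], [0.0035, 0, 0, 0, 0, 0, 255], [0.0035, 0, 0, 0, 0, 0, 255], [0.0035, 0, 0, 0, 0, 0, 255]]]}}

```text
t: 11.7
tool_pos: [543.4, 199.7, 66.0]
ee_rot: [180.0, 0.4, -169.8]
wrist_force: [3.2, 0.1, 7.8]
grip_width: 0.002
grasp_force: 3.7
```

{"fn": "drive_tool", "kwargs": {"rows": [[[0.0035, 0, 0, 0, 0, 0, 255], [0.0035, 0, 0, 0, 0, 0, 255], [0.0035, 0, 0, 0, 0, 0, 255], [0.0035, 0, 0, 0, 0, 0, 255], [0.0035, 0, 0, 0, 0, 0, 255]]]}}

```text
t: 12.2
tool_pos: [536.5, 198.4, 66.0]
ee_rot: [180.0, 0.4, -169.8]
wrist_force: [3.2, 0.9, 7.5]
grip_width: -0.001
grasp_force: 3.7
```

```bash
python3 go.py 526 196.5 66 190.2
```

```text
t 12.2 pos [536.54 198.44  66.  ] rot [ 179.98    0.4  -169.81] F [3.17 0.89 7.49] w -0.001 g 3.7082467874279246
tool mm [10.72 -0.05 -0.07] share [ 0.0268 -0.0001 -0.0002] rot share [ 0.0003  0.0088 -0.0003] len 10.7
```

{"fn": "drive_tool", "kwargs": {"rows": [[[0.0035, 0, 0, 0, 0, 0, 255], [0.0035, 0, 0, 0, 0, 0, 255], [0.0035, 0, 0, 0, 0, 0, 255], [0.0035, 0, 0, 0, 0, 0, 255], [0.0035, 0, 0, 0, 0, 0, 255]]]}}

```text
t: 12.7
tool_pos: [529.7, 197.2, 66.0]
ee_rot: [180.0, 0.4, -169.8]
wrist_force: [3.3, 0.2, 7.8]
grip_width: 0.001
grasp_force: 3.7
```

{"fn": "drive_tool", "kwargs": {"rows": [[[0.0035, 0, 0, 0, 0, 0, 255], [0.0015, 0, 0, 0, 0, 0, 255], [0, 0, 0, 0, 0, 0, 255]]]}}

```text
t: 13.0
tool_pos: [527.5, 196.8, 66.0]
ee_rot: [180.0, 0.4, -169.8]
wrist_force: [3.4, 0.2, 7.8]
grip_width: 0.002
grasp_force: 3.9
```

```bash
python3 go.py 526 196.5 66 190.2;  python3 - <<'E'
from fit import *
for n in("top","scene"):
    p=env.get_image(n);c=proj(p,[[510,194,60]])[0].astype(int)
    v=cv2.resize(p["image"][c[1]-45:c[1]+45,c[0]-40:c[0]+40],None,fx=6,fy=6,interpolation=2)
    q=(554,201.5,np.radians(10.2))
    for d,col in((45,(255,0,0)),(50,(0,0,255)),(55,(0,255,0))):
        L=proj(p,place(q,np.array([[-55-d,-28,66.],[-55-d,28,66]])))
        L=np.round((L-c+[40,45]+.5)*6-.5).astype(int);cv2.line(v,tuple(map(int,L[0])),tuple(map(int,L[1])),col,1)
    cv2.imwrite(f"pics/e_{n}.png",v)
a=[cv2.imread(f"pics/e_{n}.png") for n in("top","scene")];cv2.imwrite("pics/e.png",cv2.resize(np.hstack(a),(800,450)))
E
```

```text
t 13.0 pos [527.5  196.84  65.97] rot [ 179.99    0.38 -169.81] F [3.4  0.2  7.81] w 0.002 g 3.8943104358622804
tool mm [ 1.54 -0.07 -0.04] share [ 0.0038 -0.0002 -0.0001] rot share [ 0.0003  0.0084 -0.0001] len 1.5
```

View pics/e.png

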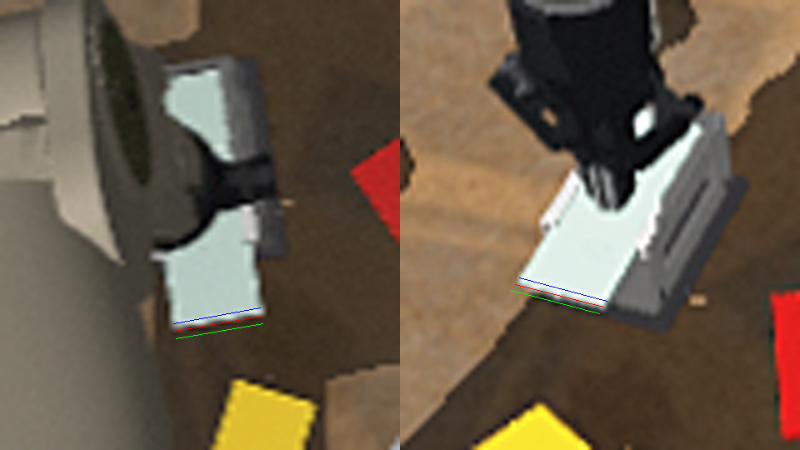

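The front edge is at about 49 mm out, just around the red 50 mm line. I'll go 2–3 mm further, then lift off gently.

{"fn": "drive_tool", "kwargs": {"rows": [[[0.002, 0, 0, 0, 0, 0, 255], [0.0025, 0, 0, 0, 0, 0, 255], [0.0015, 0, 0, 0, 0, 0, 255], [0, 0, 0, 0, 0, 0, 255], [0, 0, -0.001, 0, 0, 0, 255]]]}}

```text
t: 13.6
tool_pos: [524.8, 196.4, 66.0]
ee_rot: [180.0, 0.3, -169.8]
wrist_force: [3.4, 0.5, 4.9]
grip_width: 0.002
grasp_force: 2.2
```

{"fn": "drive_tool", "kwargs": {"rows": [[[0, 0, -0.002, 0, 0, 0, 255], [0, 0, -0.005, 0, 0, 0, 200], [0, 0, -0.03, 0, 0, 0, 0], [0, 0, -0.05, 0, 0, 0, 0], [0, 0, -0.04, 0, 0, 0, 0]]]}}

```text
t: 14.1
tool_pos: [521.2, 195.7, 116.1]
ee_rot: [180.0, -0.1, -169.8]
wrist_force: [0.4, 0.4, -0.5]
grip_width: 0.681
grasp_force: 0.0
```

```bash
python3 go.py 475.2 187.3 115 190.2
```

```text
t 14.1 pos [521.19 195.67 116.07] rot [ 1.800e+02 -1.100e-01 -1.698e+02] F [ 0.43  0.42 -0.53] w 0.681 g 0.0
tool mm [46.74 -0.09  1.16] share [ 0.1169 -0.0002  0.0029] rot share [ 0.     -0.0024  0.    ] len 46.8
```

{"fn": "drive_tool", "kwargs": {"rows": [[[0.03, 0, 0, 0, 0, 0, 0], [0.035, 0, 0, 0, 0, 0, 0], [0.03, 0, 0, 0, 0, 0, 0], [0.02, 0, 0, 0, 0, 0, 0], [0.004, 0, 0, 0, 0, 0, 0]]]}}

```text
t: 14.6
tool_pos: [473.9, 187.2, 115.4]
ee_rot: [180.0, -0.1, -169.8]
wrist_force: [0.7, 0.4, -0.0]
grip_width: 0.998
grasp_force: 0.0
```

{"fn": "drive_tool", "kwargs": {"rows": [[[0, 0, 0, 0, 0, 0, 0], [0, 0, 0, 0, 0, 0, 0], [0, 0, 0, 0, 0, 0, 0]]]}}

```text
t: 14.9
tool_pos: [475.7, 187.5, 115.4]
ee_rot: [180.0, 0.0, -169.8]
wrist_force: [0.1, -0.5, 0.2]
grip_width: 0.998
grasp_force: 0.0
```

```bash
python3 go.py 473.3 187 45 190.2;  python3 - <<'E'
from fit import *
o=[]
for n in("top","scene"):
    p=env.get_image(n);c=proj(p,[[500,192,70]])[0].astype(int)
    v=cv2.resize(p["image"][c[1]-45:c[1]+45,c[0]-40:c[0]+40],None,fx=6,fy=6,interpolation=2)
    q=(554,201.5,np.radians(10.2))
    for z,col in((66,(0,0,255)),(60,(255,0,0))):
        L=proj(p,place(q,box(110,56,z,z+.01,-52)[[0,2,6,4]]))
        cv2.polylines(v,[np.round((L-c+[40,45]+.5)*6-.5).astype(int)],True,col,1)
    o.append(v)
cv2.imwrite("pics/f.png",cv2.resize(np.hstack(o),(800,450)))
E
```

```text
t 14.9 pos [475.73 187.46 115.41] rot [ 1.7999e+02  3.0000e-02 -1.6981e+02] F [ 0.06 -0.48  0.23] w 0.998 g 0.0
tool mm [ 2.51e+00 -3.00e-02  7.04e+01] share [ 6.30e-03 -1.00e-04  1.76e-01] rot share [ 0.0001  0.0006 -0.0002] len 70.4
```

View pics/f.png

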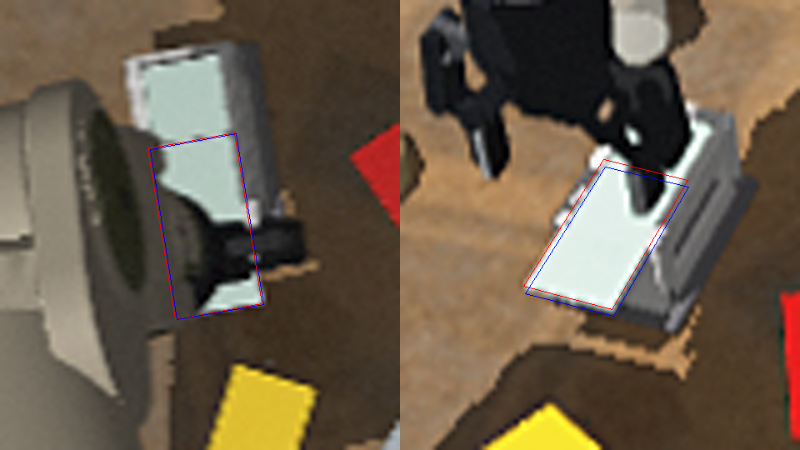

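The plate lies where predicted, at dispenser x of about -52 mm. I'll lower beside it.

{"fn": "drive_tool", "kwargs": {"rows": [[[0.002, 0, 0.03, 0, 0, 0, 0], [0.002, 0, 0.03, 0, 0, 0, 0], [0.002, 0, 0.03, 0, 0, 0, 0], [0, 0, 0.03, 0, 0, 0, 0], [0, 0, 0.02, 0, 0, 0, 0]]]}}

```text
t: 15.5
tool_pos: [471.9, 186.8, 57.6]
ee_rot: [-180.0, -0.1, -169.8]
wrist_force: [-0.2, 0.1, 0.5]
grip_width: 1.0
grasp_force: 0.0
```

{"fn": "drive_tool", "kwargs": {"rows": [[[0, 0, 0.02, 0, 0, 0, 0], [0, 0, 0.01, 0, 0, 0, 0], [0, 0, 0.004, 0, 0, 0, 0], [0, 0, 0, 0, 0, 0, 0], [0, 0, 0, 0, 0, 0, 0]]]}}

```text
t: 16.0
tool_pos: [473.2, 187.1, 46.2]
ee_rot: [180.0, 0.1, -169.8]
wrist_force: [-0.0, -0.0, 0.3]
grip_width: 1.0
grasp_force: 0.0
```

```bash
python3 go.py 473.3 187 45 190.2
```

```text
t 16.0 pos [473.22 187.07  46.2 ] rot [ 1.7999e+02  5.0000e-02 -1.6980e+02] F [-0.   -0.01  0.35] w 1.0 g 0.0
tool mm [-0.07 -0.09  1.2 ] share [-0.0002 -0.0002  0.003 ] rot share [ 0.0001  0.0011 -0.    ] len 1.2
```

{"fn": "drive_tool", "kwargs": {"rows": [[[0, 0, 0.003, 0, 0, 0, 40], [0, 0, 0, 0, 0, 0, 60], [0, 0, 0, 0, 0, 0, 75], [0, 0, 0, 0, 0, 0, 90], [0, 0, 0, 0, 0, 0, 110]]]}}

```text
t: 16.5
tool_pos: [472.9, 186.9, 45.0]
ee_rot: [-180.0, 0.0, -169.8]
wrist_force: [-2.7, -0.1, 4.1]
grip_width: 0.642
grasp_force: 62.2
```

{"fn": "drive_tool", "kwargs": {"rows": [[[0, 0, 0, 0, 0, 0, 255], [0, 0, 0, 0, 0, 0, 255], [0, 0, 0, 0, 0, 0, 255], [0, 0, 0, 0, 0, 0, 255], [0, 0, 0, 0, 0, 0, 255]]]}}

```text
t: 17.0
tool_pos: [473.0, 187.0, 44.7]
ee_rot: [-180.0, 0.0, -169.8]
wrist_force: [-2.1, -0.7, 4.5]
grip_width: 0.64
grasp_force: 62.3
```

```bash
python3 go.py 473.3 187 45 190.2
```

```text
t 17.0 pos [472.98 186.95  44.73] rot [-1.8000e+02  2.0000e-02 -1.6981e+02] F [-2.08 -0.68  4.48] w 0.64 g 62.28262513875961
tool mm [-0.33 -0.01 -0.27] share [-0.0008 -0.     -0.0007] rot share [-0.0001  0.0004 -0.0001] len 0.4
```

{"fn": "drive_tool", "kwargs": {"rows": [[[0.003, 0, -0.0006, 0, 0, 0, 255], [0.006, 0, 0, 0, 0, 0, 255], [0.009, 0, 0, 0, 0, 0, 255], [0.01, 0, 0, 0, 0, 0, 255], [0.01, 0, 0, 0, 0, 0, 255]]]}}

```text
t: 17.5
tool_pos: [460.0, 184.8, 45.2]
ee_rot: [180.0, 0.2, -169.8]
wrist_force: [5.5, 0.9, -0.3]
grip_width: 0.634
grasp_force: 63.2
```

```bash
python3 go.py 473.3 187 45 190.2
```

```text
t 17.5 pos [459.99 184.85  45.19] rot [ 179.97    0.24 -169.8 ] F [ 5.55  0.91 -0.29] w 0.634 g 63.19629371166229
tool mm [-13.48  -0.24   0.24] share [-0.0337 -0.0006  0.0006] rot share [0.0007 0.0054 0.0001] len 13.5
```

{"fn": "drive_tool", "kwargs": {"rows": [[[0.012, 0, 0, 0, 0, 0, 255], [0.014, 0, 0, 0, 0, 0, 255], [0.015, 0, 0, 0, 0, 0, 255], [0.015, 0, 0, 0, 0, 0, 255], [0.015, 0, 0, 0, 0, 0, 255]]]}}

```text
t: 18.0
tool_pos: [430.2, 179.4, 44.9]
ee_rot: [180.0, 0.1, -169.8]
wrist_force: [4.2, -0.3, -0.1]
grip_width: 0.635
grasp_force: 63.2
```

{"fn": "drive_tool", "kwargs": {"rows": [[[0.015, 0, 0, 0, 0, 0, 255], [0.015, 0, 0, 0, 0, 0, 255], [0.015, 0, 0, 0, 0, 0, 255], [0.015, 0, 0, 0, 0, 0, 255], [0.015, 0, 0, 0, 0, 0, 255]]]}}

```text
t: 18.5
tool_pos: [398.0, 173.5, 44.1]
ee_rot: [180.0, -0.2, -169.8]
wrist_force: [-0.2, -0.2, -1.2]
grip_width: 0.635
grasp_force: 63.2
```

{"fn": "drive_tool", "kwargs": {"rows": [[[0.015, 0, 0, 0, 0, 0, 255], [0.015, 0, 0, 0, 0, 0, 255], [0.012, 0, -0.01, 0, 0, 0, 255], [0.008, 0, -0.03, 0, 0, 0, 255], [0, 0, -0.04, 0, 0, 0, 255]]]}}

```text
t: 19.0
tool_pos: [379.2, 170.1, 76.8]
ee_rot: [-180.0, -0.1, -169.8]
wrist_force: [1.3, -0.9, -0.3]
grip_width: 0.636
grasp_force: 63.3
```

```bash
python3 go.py 565 -193 90 192.8
```

```text
t 19.0 pos [379.19 170.1   76.77] rot [-1.800e+02 -1.300e-01 -1.698e+02] F [ 1.32 -0.94 -0.3 ] w 0.636 g 63.2559460401535
tool mm [-118.54 -390.27  -13.49] share [-0.2963 -0.9757 -0.0337] rot share [ 0.     -0.0028 -0.0578] len 408.1
```

Plate is out and held. I'll carry it to above the bed.

{"fn": "drive_tool", "kwargs": {"rows": [[[-0.01, -0.03, -0.03, 0, 0, 0, 255], [-0.02, -0.06, -0.02, 0, 0, 0, 255], [-0.027, -0.09, 0, 0, 0, 0, 255], [-0.03, -0.1, 0, 0, 0, 0, 255], [-0.03, -0.1, 0, 0, 0, 0, 255]]]}}

```text
t: 19.5
tool_pos: [454.2, 27.9, 97.4]
ee_rot: [-180.0, 0.1, -169.8]
wrist_force: [0.7, 0.5, -0.7]
grip_width: 0.638
grasp_force: 63.3
```

{"fn": "drive_tool", "kwargs": {"rows": [[[-0.03, -0.1, 0, 0, 0, 0, 255], [-0.03, -0.1, 0, 0, 0, -0.02, 255], [-0.03, -0.1, 0, 0, 0, -0.02, 255], [-0.03, -0.1, 0, 0, 0, -0.02, 255], [-0.025, -0.08, 0, 0, 0, 0, 255]]]}}

```text
t: 20.0
tool_pos: [548.7, -150.3, 97.1]
ee_rot: [-180.0, 0.0, -167.2]
wrist_force: [0.7, 0.4, -1.3]
grip_width: 0.64
grasp_force: 63.3
```

{"fn": "drive_tool", "kwargs": {"rows": [[[-0.015, -0.06, 0, 0, 0, 0, 255], [-0.01, -0.03, 0, 0, 0, 0, 255], [0, 0, 0, 0, 0, 0, 255], [0, 0, 0, 0, 0, 0, 255], [0, 0, 0, 0, 0, 0, 255]]]}}

```text
t: 20.5
tool_pos: [564.8, -179.3, 96.8]
ee_rot: [179.9, -0.0, -167.0]
wrist_force: [-0.7, -0.3, -1.4]
grip_width: 0.638
grasp_force: 63.3
```

```bash
python3 go.py 565.5 -193.3 60 192.8
```

```text
t 20.5 pos [ 564.8  -179.27   96.76] rot [ 1.7994e+02 -5.0000e-02 -1.6703e+02] F [-0.68 -0.32 -1.36] w 0.638 g 63.325976729393005
tool mm [  2.44 -13.87  36.75] share [ 0.0061 -0.0347  0.0919] rot share [ 0.0014 -0.0011  0.0038] len 39.4
```

{"fn": "drive_tool", "kwargs": {"rows": [[[0.003, -0.015, 0.02, 0, 0, 0, 255], [0.003, -0.014, 0.03, 0, 0, 0.004, 255], [0, -0.006, 0.025, 0, 0, 0, 255], [0, 0, 0.015, 0, 0, 0, 255], [0, 0, 0, 0, 0, 0, 255]]]}}

```text
t: 21.0
tool_pos: [565.3, -194.5, 59.0]
ee_rot: [179.9, -0.1, -167.3]
wrist_force: [-0.3, 0.3, -0.7]
grip_width: 0.639
grasp_force: 63.3
```

{"fn": "drive_tool", "kwargs": {"rows": [[[0, 0, 0, 0, 0, 0, 255], [0, 0, 0, 0, 0, 0, 255], [0, 0, 0, 0, 0, 0, 255]]]}}

```text
t: 21.3
tool_pos: [566.8, -195.1, 61.3]
ee_rot: [-180.0, 0.0, -167.3]
wrist_force: [-0.4, -0.1, -0.9]
grip_width: 0.635
grasp_force: 63.3
```

```bash
cat > m3.py <<'E'
from fit import *
s=env.state();zu=s["tool_pos"][2]+15.2
o=[];obs=[];qb=(595,-186.6,np.radians(12.8))
for n in("top","scene"):
    p=env.get_image(n);c=proj(p,[[595,-186,60]])[0].astype(int)
    ims=p["image"].astype(float);G,R=ims[...,1],ims[...,2]
    m=((G-R)>6)&(G>100);k=np.zeros_like(m);k[c[1]-35:c[1]+35,c[0]-35:c[0]+35]=1;m&=k
    n_,l,st,_=cv2.connectedComponentsWithStats(m.astype(np.uint8));m=(l==1+np.argmax(st[1:,4])).astype(float)
    print(n,"px",m.sum(),"expected",render(p,qb,[box(110,56,zu,zu+6)],win(m)).sum().round())
    v=cv2.resize(p["image"][c[1]-45:c[1]+45,c[0]-40:c[0]+40],None,fx=6,fy=6,interpolation=2)
    for B,col in((box(110,56,zu+6,zu+6.01),(0,0,255)),(box(164,124,30,30.01),(255,0,255))):
        L=proj(p,place(qb,B[[0,2,6,4]]))
        cv2.polylines(v,[np.round((L-c+[40,45]+.5)*6-.5).astype(int)],True,col,1)
    o.append(v)
cv2.imwrite("pics/g.png",cv2.resize(np.hstack(o),(800,450)))
E
python3 go.py 565.5 -193.3 29 192.8; python3 m3.py
```

```text
t 21.3 pos [ 566.85 -195.08   61.3 ] rot [-1.7997e+02  5.0000e-02 -1.6728e+02] F [-0.37 -0.14 -0.91] w 0.635 g 63.32205891609192
tool mm [ 0.95  2.05 32.3 ] share [0.0024 0.0051 0.0808] rot share [-0.0007  0.001  -0.0017] len 32.4
top px 263.0 expected 564.0
scene px 342.0 expected 611.0
```

View pics/g.png

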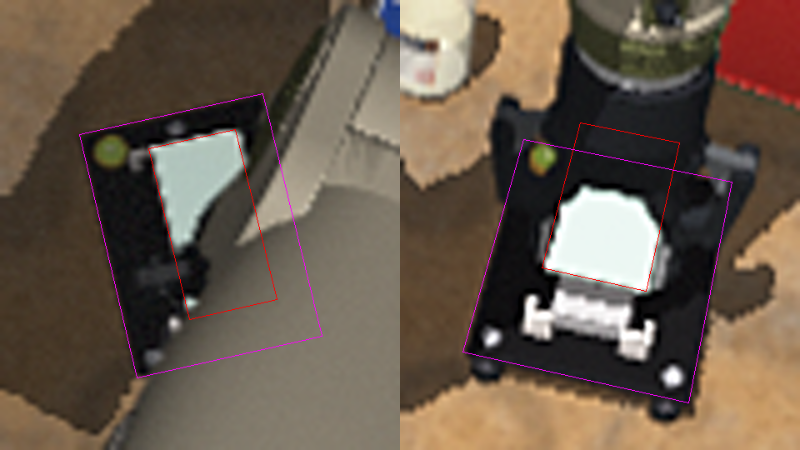

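```bash
cat > m4.py <<'E'
from fit import *
s=env.state();zu=s["tool_pos"][2]+15.2
yaw=np.radians(s["ee_rot"][2]+180)
for n,poly in(("top",[(110,100),(225,100),(228,150),(172,232),(120,232)]),("scene",[(125,222),(290,222),(290,310),(125,310)])):
    p=env.get_image(n);c=proj(p,[[595,-186,60]])[0].astype(int)
    k=np.zeros((400,640),np.uint8);cv2.fillPoly(k,[np.round(np.array(poly)/5+c-[40,45]).astype(int)],1)
    ims=p["image"].astype(float);G,R=ims[...,1],ims[...,2]
    a=(((G-R)>5)&(G>95))*k.astype(float)
    w=win(k>0);kk=k[w[1]:w[3],w[0]:w[2]];aa=a[w[1]:w[3],w[0]:w[2]]
    def cost(q,zz):return (np.abs(render(p,(q[0],q[1],yaw),[box(110,56,zz,zz+6)],w)-aa)*kk).sum()
    for zz in(zu-2,zu,zu+2):
        x0=np.array([595,-187.])
        r=min((minimize(cost,x0+d,args=(zz,),method="Nelder-Mead",options=dict(initial_simplex=x0+d+np.array([[0,0],[4,0],[0,4]]))) for d in([0,0],[2,2],[-2,-2])),key=lambda r:r.fun)
        print(n,zz.round(1),r.x.round(1),r.fun.round(1),a.sum())
print(s["tool_pos"],np.degrees(yaw))
g=[566.85+30.3*np.cos(yaw),-195.08+30.3*np.sin(yaw)];print("kinematic",g)
E
python3 m4.py
```

```text
top 74.5 [ 596.9 -188.2] 13.3 196.0
top 76.5 [ 596.5 -187.9] 13.3 196.0
top 78.5 [ 596.1 -187.7] 13.3 196.0
scene 74.5 [ 598.5 -187.1] 33.1 266.0
scene 76.5 [ 597.1 -187.6] 33.1 266.0
scene 78.5 [ 595.7 -188.2] 33.2 266.0
[ 566.75771262 -195.04571127   61.25061317] 12.72438536293049
kinematic [np.float64(596.4058589057638), np.float64(-188.40608028647438)]
```

The image fit and the kinematics agree: the plate is about 1.2 mm off in tool x and 1.5 mm in tool y. I'll correct and lower.

{"fn": "drive_tool", "kwargs": {"rows": [[[0.003, 0.0037, 0.01, 0, 0, 0, 255], [0, 0, 0.015, 0, 0, 0, 255], [0, 0, 0.015, 0, 0, 0, 255], [0, 0, 0.01, 0, 0, 0, 255], [0, 0, 0.006, 0, 0, 0, 255]]]}}

```text
t: 22.0
tool_pos: [564.5, -193.6, 37.5]
ee_rot: [180.0, -0.0, -167.3]
wrist_force: [0.2, -0.7, -1.0]
grip_width: 0.637
grasp_force: 63.3
```

{"fn": "drive_tool", "kwargs": {"rows": [[[0, 0, 0.003, 0, 0, 0, 255], [0, 0, 0, 0, 0, 0, 255], [0, 0, 0, 0, 0, 0, 255], [0, 0, 0, 0, 0, 0, 255], [0, 0, 0, 0, 0, 0, 255]]]}}

```text
t: 22.5
tool_pos: [565.1, -193.9, 37.5]
ee_rot: [-180.0, 0.0, -167.3]
wrist_force: [-0.1, 0.0, -1.2]
grip_width: 0.639
grasp_force: 63.3
```

```bash
python3 go.py 565.35 -193.75 29 192.8
```

```text
t 22.5 pos [ 565.14 -193.88   37.45] rot [-1.7999e+02  2.0000e-02 -1.6728e+02] F [-0.06  0.02 -1.16] w 0.639 g 63.33667695522308
tool mm [-0.23  0.08  8.45] share [-0.0006  0.0002  0.0211] rot share [-0.0003  0.0006 -0.0018] len 8.5
```

Aligned. I'll go down 6 mm slowly, then in fine steps while watching the force.

{"fn": "drive_tool", "kwargs": {"rows": [[[0, 0, 0.004, 0, 0, 0, 255], [0, 0, 0.004, 0, 0, 0, 255], [0, 0, 0.004, 0, 0, 0, 255], [0, 0, 0.003, 0, 0, 0, 255], [0, 0, 0, 0, 0, 0, 255]]]}}

```text
t: 23.0
tool_pos: [564.8, -193.7, 30.9]
ee_rot: [180.0, -0.0, -167.3]
wrist_force: [-0.3, -0.4, -0.5]
grip_width: 0.634
grasp_force: 63.3
```

{"fn": "drive_tool", "kwargs": {"rows": [[[0, 0, 0.001, 0, 0, 0, 255], [0, 0, 0.001, 0, 0, 0, 255], [0, 0, 0, 0, 0, 0, 255], [0, 0, 0, 0, 0, 0, 255]]]}}

```text
t: 23.4
tool_pos: [565.0, -193.8, 30.4]
ee_rot: [180.0, 0.0, -167.3]
wrist_force: [-0.3, -0.2, -0.0]
grip_width: 0.638
grasp_force: 63.3
```

{"fn": "drive_tool", "kwargs": {"rows": [[[0, 0, 0.001, 0, 0, 0, 255], [0, 0, 0.001, 0, 0, 0, 255], [0, 0, 0, 0, 0, 0, 255], [0, 0, 0, 0, 0, 0, 255]]]}}

```text
t: 23.8
tool_pos: [565.0, -193.8, 29.6]
ee_rot: [180.0, 0.0, -167.3]
wrist_force: [0.5, 0.5, -0.3]
grip_width: 0.638
grasp_force: 63.3
```

{"fn": "drive_tool", "kwargs": {"rows": [[[0, 0, 0.001, 0, 0, 0, 255], [0, 0, 0, 0, 0, 0, 255], [0, 0, 0, 0, 0, 0, 255]]]}}

```text
t: 24.1
tool_pos: [565.0, -193.8, 29.3]
ee_rot: [-180.0, 0.0, -167.3]
wrist_force: [-0.1, -0.2, 0.9]
grip_width: 0.635
grasp_force: 63.5
```

{"fn": "drive_tool", "kwargs": {"rows": [[[0, 0, 0.0006, 0, 0, 0, 255], [0, 0, 0, 0, 0, 0, 255], [0, 0, 0, 0, 0, 0, 255]]]}}

```text
t: 24.4
tool_pos: [565.2, -193.9, 29.3]
ee_rot: [-180.0, 0.0, -167.3]
wrist_force: [-0.9, 1.5, 4.4]
grip_width: 0.637
grasp_force: 63.8
```

{"fn": "drive_tool", "kwargs": {"rows": [[[0, 0, 0, 0, 0, 0, 85], [0, 0, 0, 0, 0, 0, 75], [0, 0, 0, 0, 0, 0, 60], [0, 0, 0, 0, 0, 0, 40], [0, 0, 0, 0, 0, 0, 30]]]}}

```text
t: 24.9
tool_pos: [564.9, -193.8, 28.8]
ee_rot: [180.0, -0.0, -167.3]
wrist_force: [0.3, -0.5, -0.3]
grip_width: 0.884
grasp_force: 0.0
```

{"fn": "drive_tool", "kwargs": {"rows": [[[0, 0, 0, 0, 0, 0, 20], [0, 0, 0, 0, 0, 0, 20], [0, 0, 0, 0, 0, 0, 20], [0, 0, 0, 0, 0, 0, 20]]]}}

```text
t: 25.3
tool_pos: [565.0, -193.8, 29.0]
ee_rot: [180.0, 0.0, -167.3]
wrist_force: [0.6, 0.2, -0.1]
grip_width: 0.919
grasp_force: 0.0
```

Released. I'll retreat straight up and then back towards the dispenser side, clear of both views.

{"fn": "drive_tool", "kwargs": {"rows": [[[0, 0, -0.005, 0, 0, 0, 20], [0, 0, -0.015, 0, 0, 0, 20], [0, 0, -0.03, 0, 0, 0, 20], [0, 0, -0.06, 0, 0, 0, 20], [0, 0, -0.1, 0, 0, 0, 20]]]}}

```text
t: 25.8
tool_pos: [563.3, -193.0, 112.4]
ee_rot: [179.8, -0.2, -167.3]
wrist_force: [-0.6, 0.2, -0.0]
grip_width: 0.924
grasp_force: 0.0
```

{"fn": "drive_tool", "kwargs": {"rows": [[[0, 0, -0.12, 0, 0, 0, 20], [0, 0.04, -0.1, 0, 0, 0, 20], [0.03, 0.09, 0, 0, 0, 0, 20], [0.05, 0.1, 0, 0, 0, 0, 20], [0.05, 0.1, 0, 0, 0, 0, 20]]]}}

```text
t: 26.3
tool_pos: [484.7, -75.7, 202.5]
ee_rot: [-179.9, 0.1, -167.3]
wrist_force: [0.0, 0.6, 1.0]
grip_width: 0.918
grasp_force: 0.0
```

{"fn": "drive_tool", "kwargs": {"rows": [[[0.03, 0.1, 0, 0, 0, 0, 20], [0.03, 0.1, 0, 0, 0, 0, 20], [0.01, 0.05, 0, 0, 0, 0, 20], [0, 0, 0, 0, 0, 0, 20], [0, 0, 0, 0, 0, 0, 20]]]}}

```text
t: 26.8
tool_pos: [436.4, 15.0, 202.1]
ee_rot: [-179.9, 0.1, -167.2]
wrist_force: [-0.1, -0.6, 0.2]
grip_width: 0.922
grasp_force: 0.0
```

```bash
python3 - <<'E'
from fit import *
print(env.state()["t"],env.state()["tool_pos"])
o=[]
for n in("top","scene"):
    p=env.get_image(n);c=proj(p,[[595,-186,50]])[0].astype(int)
    ims=p["image"].astype(float);G,R=ims[...,1],ims[...,2]
    m=((G-R)>5)&(G>95);k=np.zeros_like(m);k[c[1]-30:c[1]+30,c[0]-30:c[0]+30]=1;m&=k
    _,l,st,_=cv2.connectedComponentsWithStats(m.astype(np.uint8),connectivity=4);m=(l==1+np.argmax(st[1:,4])).astype(float)
    q,f=fit([(p,m,win(m))],[box(110,56,44,50)],(595,-186.6,.22));print(n,m.sum(),np.round(q[:2],1),np.degrees(q[2]).round(2),round(f,3))
    o.append(cv2.resize(p["image"][c[1]-45:c[1]+45,c[0]-40:c[0]+40],None,fx=5,fy=5,interpolation=2))
cv2.imwrite("pics/z.png",np.hstack(o))
E
```

```text
26.8 [436.38335726  14.95044112 202.10225739]
top 612.0 [ 595.5 -186.9] 12.23 0.043
scene 635.0 [ 596.7 -186.4] 12.57 0.082
```

View pics/z.png

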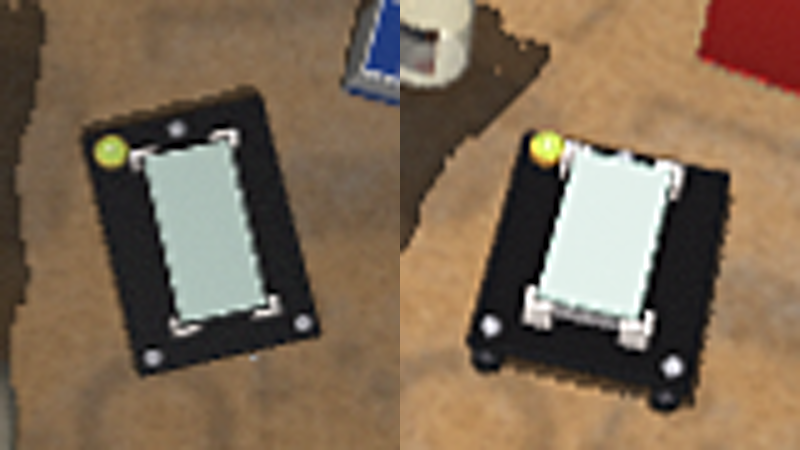

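Both views show the plate lying flat between the four guides, within about 2 mm of the block's centre. I'm handing in.

```bash
python3 -c "
from workcell import env
print(env.close_job())"
```

```text
the job is handed in; nothing more can be done
None
```

The job is handed in: the top plate lies flat on the levelling block inside its four guides, within about 2 mm of centre in both camera views; the lower plates were not re-measured, and the hand-in returned no verdict.

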